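# Snap the round cake tub shut

### The job

The round tub of cakes is packed: press down the three raised snap tabs around its lid until every one clicks down flat and stays, with the tub left standing on the counter. Do not touch or shift the square box, which has the same kind of tabs but is still cooling.

Things in the scene. Friction and masses are not known exactly. Their poses are not given: they have to be found in the camera images.
- tub: The round tub: clear wall with small brown cakes inside, flat white round lid, 176 mm across and 80 mm high to the lid's top, about 1 kg, loose on the counter. Three grey snap tabs lie around the lid 120 degrees apart. Origin: centre of its underside; z up; tab 1 lies along its +x axis, tabs 2 and 3 at +120 and +240 degrees (anticlockwise from above).
- square_box: The square box to leave alone: clear wall, flat white lid 152 mm square with one grey snap tab along each side, 60 mm high to the lid's top, its raised tabs reaching 85 mm, about 0.9 kg, loose on the counter. Origin: centre of its underside, z up.
- tab_1_end (a point): Press point of snap tab 1 of the round tub: on the tab's top face, 10 mm short of its free end, mid-width; it moves with the tab. The tab is a grey flap 38 mm wide, 38 mm long, 4 mm thick, hinged on the lid 50 mm from the tub's axis, free end outward at the rim. Raised it slopes up outwards at 30 degrees: this point is then 99 mm above the tub's underside and 73 mm from its axis; flat, 85 mm and 78 mm.
- tab_2_end (a point): Press point of snap tab 2 of the round tub: on the tab's top face, 10 mm short of its free end, mid-width; it moves with the tab. Same size as tab 1. Pressed straight down here, each tab resists with 6 to 8 N at first, then ever less; once this point is about 8 mm down it goes over centre, snaps flat and stays. Let go sooner, it springs back up.
- tab_3_end (a point): Press point of snap tab 3 of the round tub: on the tab's top face, 10 mm short of its free end, mid-width; it moves with the tab. Same size and behaviour as tabs 1 and 2.

How it is judged:
At the end, for the whole second after the job is handed in: All three tabs of the round tub are down: the marked point on each is less than 88.5 mm above the tub's underside (85 mm when flat, 99 mm when raised); the tub stands at rest on the counter, tilted less than 0.1 rad, its underside within 10 mm of the counter (z of each of tab_1_end, tab_2_end, tab_3_end in the frame of tub below 0.0885 m and angle between tub's own z axis and vertical below 0.1 rad and height (world z) of tub below 0.01 m and linear speed of tub below 0.02 m/s); the robot touches nothing.
It fails at once if the square box is touched by the robot with more than 3 N or shifted by more than 20 mm (contact force between any of the fingers, the arm and square_box above 3 N or distance of square_box from where it was at the start of the episode above 0.02 m).
It also fails if it takes over 34 s, if anything falls off the work surface, if the arm or the gripper's body presses on something with over 40 N, if the wrist force passes 120 N, or if a joint passes its speed limit or range.

### The arm

A 7-joint arm with a two-finger parallel gripper is mounted at the origin on the work surface. World frame = base frame: x ahead of the robot, y to its left, z up, the work surface at z = 0. Lengths are in m, angles in rad, forces in N, time in s.
With the tool pointing down it reaches from about 0.425 to 0.875 m from the base axis. Payload 4.7 kg.
Tool frame: the origin (TCP) lies between the finger pads; the fingertips stand 14 mm ahead of it and the grasp point (between the pads) lies 5 mm behind it; z points along the fingers, y is the line along which they close (so a half turn about z gives the same grasp; the last joint's range is limited). The gripper opens to 87 mm and grips with 3 to 60 N. Pads are 19 mm wide; open, the fingers measure 117 mm over their backs; the gripper's body (75 mm by 190 mm) begins 51 mm behind the grasp point.
Start: joints at [0.014, 0.321, -0.07, 1.45, 0.023, 1.371, -0.057], TCP at [0.65, -0, 0.237] pointing down, gripper open.
Joint ranges: [-2.86, 2.86], [-0.3, 2.09], [-1.38, 1.24], [0.06, 2.45], [-1.56, 4.7], [0.09, 2.05], [-2.69, 2.69]. Speed limits (rad/s): [2.57, 2.57, 3.14, 3.14, 3.14, 3.14, 3.14].

### API

Orientations are given as a rotation vector (axis times angle).
In Python, from bench import ctrl gives the robot as it stands.
- The arm moves only by the tool step_arm, never from a script. Its argument "commands" is a list of rows, each an object with "travel": the shift along the tool's x, y, z in m, a list of three; "turn": the turn, a rotation vector about the tool's x, y, z in degrees, a list of three. A call has 1 to 5 rows; each row is the pose to reach, as a shift and turn from the pose commanded when the call began, along the tool's axes at that moment; what a row does not reach only later rows make up. A row lasts 1/10 s, in which the tool goes at most 50 mm and 8.59 degrees, less where a joint would pass 70% of its speed; a pose out of reach is approached as far as the arm can. A call with a gripper value outside its range is refused whole. "gripper" is the opening, from 0 (shut) to 1 (fully open), set as the call begins (left out, the last holds). The fingers move at their own pace and stop on an object; "force" is the grip in N (left out, the last holds). Time passes only in rows, so rows that repeat a pose let the fingers close. It gives the time, the measured TCP pose, the force, the opening and the grip force at its end, in the units of the state.
- ctrl.get_state(): the state, without advancing time (a new reading comes with each control period).
- ctrl.get_image(name): name is "scene" or "side" or "wrist"; returns the picture (480x640x3 uint8, red, green, blue); there is no depth.
- ctrl.camera_model(name): a dict with "fx", "fy", "cx", "cy" (pixels), "R" (3x3) and "t" (3): a world point X has camera coordinates R X + t; the wrist camera has in their place "T_tool_cam" (4x4, takes a point from camera to tool coordinates, whose origin is the TCP and whose axes are the flange's). Camera axes: x right, y down, z forward; pixel columns grow to the right and rows downward; lengths in m; the calibration is good to about 2 mm. The wrist camera is an equidistant fisheye: a pixel r from the principal point sees the ray r / f radians off the axis. A picture is of the moment at which its call begins: read the wrist's pose just before it. camera_model takes no time and is no camera call.
- ctrl.close_job(): hands the job in; it is judged then, once.
The state is a dict: "time": time; "joint_positions": joint angles; "qd": joint speeds; "joint_torque": joint torques, N m; "position": TCP position; "tool_rot": TCP orientation; "ft_force": force on the tool from outside, world axes, zero at the start; "torque": the same for the moment, N m; "grip_width": opening from 0.0 (shut) to 1.0 (fully open); "grip_force": force on a finger pad.
Only numpy, scipy, OpenCV 4.12 (cv2) and the standard library are available. Lean on these libraries where they do the work, as an engineer would, in place of code of your own. Each camera call takes 0.05 s, during which the arm holds its last target. There are 200 camera calls.

## Working session

There is one attempt and no reset: what is moved stays moved. The work goes in short steps, Python scripts to look and compute and a tool call to move; the robot and the scene stay as the last step left them, time stands still between calls to the robot, and variables do not carry over. Pictures are saved under pics/ and viewed, at most 10 in all, crops included, and the job is handed in when it is done.

Besides the shell and the picture viewer there is one more tool, called after "Call:" as name([rows], argument=value, ...), one row to a line, values as JSON. step_arm: Moves the arm, as the interface text tells. Its arguments: {"type":"object","properties":{"commands":{"type":"array"},"gripper":{"type":"number"},"force":{"type":"number"}},"required":["commands"]}

```bash
mkdir -p pics; python3 - <<'E'
from bench import ctrl
import cv2,numpy as np
np.set_printoptions(precision=4,suppress=True)
s=ctrl.get_state();print(s)
for n in("scene","side","wrist"):
    print(n,ctrl.camera_model(n))
    cv2.imwrite(f"pics/{n}0.png",ctrl.get_image(n)[:,:,::-1])
E
```

```text
{'time': 0.0, 'joint_positions': array([ 0.0141,  0.3218, -0.0701,  1.4517,  0.0226,  1.3708, -0.0569]), 'qd': array([-0.0002,  0.    , -0.0014,  0.0001,  0.0016,  0.0001,  0.0007]), 'joint_torque': array([ -0.0003, -49.1285,  -0.4039, -31.2526,  -0.0641,   0.0438,
         0.0002]), 'position': array([ 0.6495, -0.    ,  0.2355]), 'tool_rot': array([-2.2205, -2.2206,  0.0023]), 'ft_force': array([-0.3986, -1.0241,  0.4524]), 'torque': array([-0.0254,  0.0501, -0.0035]), 'grip_force': 0.0, 'grip_width': 1.0011402547605122}
scene {'fx': 462.60331291069394, 'fy': 462.60331291069394, 'cx': 315.34544697332774, 'cy': 238.27595357508, 'R': array([[ 0.221 ,  0.975 ,  0.022 ],
       [ 0.6721, -0.1359, -0.7279],
       [-0.7067,  0.1756, -0.6853]]), 't': array([-0.091 , -0.3003,  1.1638])}
side {'fx': 547.5901434598409, 'fy': 547.5901434598409, 'cx': 322.5011955452527, 'cy': 238.66175420515478, 'R': array([[ 0.7879, -0.6158,  0.001 ],
       [-0.4146, -0.5316, -0.7386],
       [ 0.4554,  0.5815, -0.6742]]), 't': array([-0.4459,  0.276 ,  0.9066])}
wrist {'fx': 371.64829954431775, 'fy': 371.64829954431775, 'cx': 319.8546606157814, 'cy': 243.6869309117384, 'T_tool_cam': array([[-0.0007, -0.9556, -0.2946,  0.0816],
       [ 1.    , -0.0007, -0.    ,  0.0002],
       [-0.0002, -0.2946,  0.9556, -0.1486],
       [ 0.    ,  0.    ,  0.    ,  1.    ]])}
```

View pics/scene0.png

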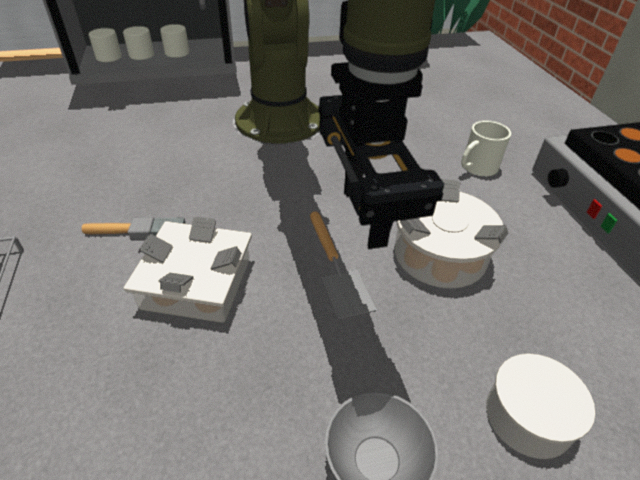

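View pics/wrist0.png

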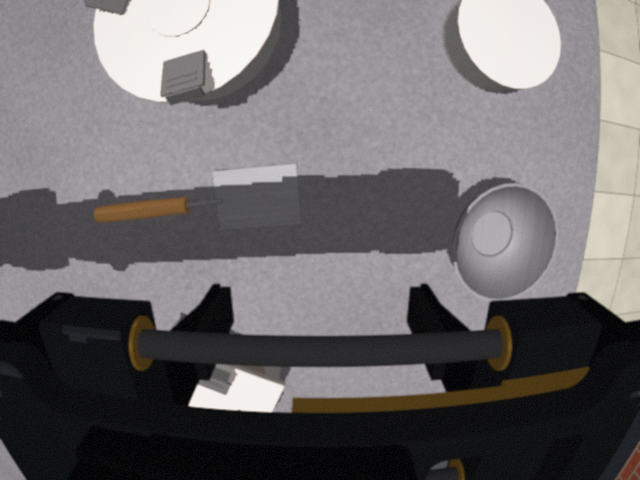

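The scene view shows the tub, with its lid near (450,222) and tabs at (490,233) and (447,190); the third tab is hidden by the gripper. The square box is at (190,265). The wrist view shows the tub at top left, with tabs at (185,75) and (107,5). Next I'll look at the side view.

View pics/side0.png

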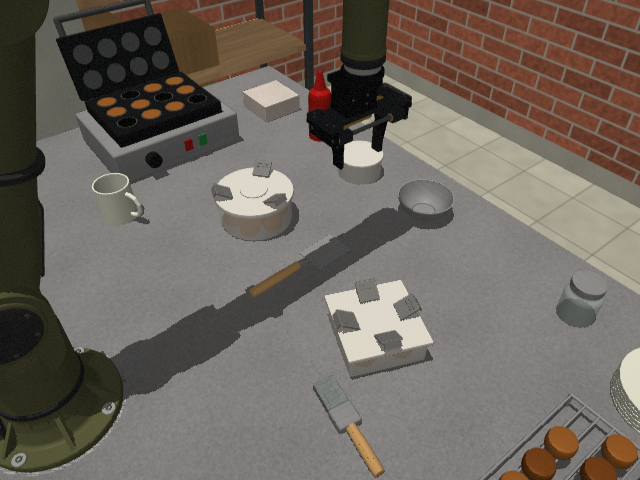

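```bash
cat > h.py <<'E'
from bench import ctrl
import numpy as np, cv2
from scipy.spatial.transform import Rotation as Ro
np.set_printoptions(precision=4,suppress=True)
def ray(n,u,v,st=None):
    m=ctrl.camera_model(n); a=(u-m["cx"])/m["fx"]; b=(v-m["cy"])/m["fy"]
    if n!="wrist": return -m["R"].T@m["t"], m["R"].T@np.array([a,b,1])
    r=np.hypot(a,b); d=np.array([np.sin(r)*a/r,np.sin(r)*b/r,np.cos(r)])
    T=m["T_tool_cam"]; R=Ro.from_rotvec(st["tool_rot"]).as_matrix()
    return R@T[:3,3]+st["position"], R@T[:3,:3]@d
def atz(n,u,v,z,st=None):
    o,d=ray(n,u,v,st); return o+d*(z-o[2])/d[2]
def proj(n,X,st=None):
    m=ctrl.camera_model(n); X=np.atleast_2d(X)
    if n!="wrist":
        c=X@m["R"].T+m["t"]; return np.c_[c[:,0]/c[:,2]*m["fx"]+m["cx"],c[:,1]/c[:,2]*m["fy"]+m["cy"]]
    T=m["T_tool_cam"]; R=Ro.from_rotvec(st["tool_rot"]).as_matrix()
    c=((X-st["position"])@R-T[:3,3])@T[:3,:3]
    rh=np.hypot(c[:,0],c[:,1]); k=np.arctan2(rh,c[:,2])/rh
    return np.c_[c[:,0]*k*m["fx"]+m["cx"],c[:,1]*k*m["fy"]+m["cy"]]
E
python3 - <<'E'
from h import *
s=ctrl.get_state()
print("lid",atz("scene",450,222,.08)); print(atz("scene",490,233,.099),atz("scene",447,190,.099))
print("wrist tab",atz("wrist",185,75,.099,s),atz("wrist",107,3,.099,s))
print("box",atz("scene",190,262,.06))
E
```

```text
lid [0.5337 0.1995 0.08  ]
[0.5897 0.2365 0.099 ] [0.4739 0.2169 0.099 ]
wrist tab [0.544 0.132 0.099] [0.4672 0.2097 0.099 ]
box [ 0.521  -0.2248  0.06  ]
```

The side view shows the tub lid near (254,191), with tabs at (262,170), (222,191) and (275,200). I'll enlarge the tub to click the tabs precisely.

```bash
python3 - <<'E'
import cv2,numpy as np
a=cv2.imread("pics/side0.png")[150:250,200:310];b=cv2.imread("pics/scene0.png")[170:290,380:520]
a=cv2.resize(a,(400,364),interpolation=2);b=cv2.resize(b,(400,343),interpolation=2)
im=np.zeros((364,800,3),np.uint8);im[:,:400]=a;im[:343,400:]=b
cv2.imwrite("pics/z.png",im);print(400/110,400/140)
E
```

```text
3.6363636363636362 2.857142857142857
```

View pics/z.png

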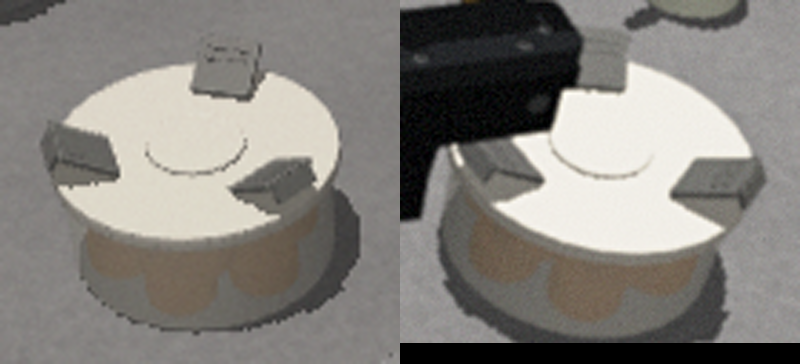

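```bash
cat > fit.py <<'E'
from h import *
from scipy.optimize import least_squares
s0=dict(position=np.array([.6495,0,.2355]),tool_rot=np.array([-2.2205,-2.2206,.0023]))
def model(p,pts):
    c,s=np.cos(p[2]),np.sin(p[2]); pts=np.atleast_2d(pts)
    return np.c_[p[0]+c*pts[:,0]-s*pts[:,1],p[1]+s*pts[:,0]+c*pts[:,1],pts[:,2]]
def tab(k,l,w,t=0):   # raised tab, l along from hinge, w sideways, top face
    r=73+(l-28)*np.cos(np.pi/6); z=99+(l-28)*.5
    r+=t*.5; z-=t*.866
    a=k*2*np.pi/3
    return np.array([r*np.cos(a)-w*np.sin(a),r*np.sin(a)+w*np.cos(a),z])/1000
E
cat > t.py <<'E'
from fit import *
S=lambda u,v:("side",200+u/3.636,150+v/3.636)
C=lambda u,v:("scene",380+(u-400)/2.857,170+v/2.857)
obs=[S(228,67),S(85,150),S(272,177),C(712,177),C(604,60),C(503,163),("wrist",186,72)]
def res(p,full=False):
    out=[]
    for n,u,v in obs:
        q=proj(n,np.vstack([model(p,tab(k,19,0)) for k in range(3)]),s0)-[u,v]
        out.append(q[np.argmin(np.hypot(*q.T))])
    return np.ravel(out)
best=min((least_squares(res,[.53,.2,y],loss="soft_l1") for y in np.arange(0,2.1,.4)),key=lambda r:r.cost)
p=best.x;print(p,best.cost);print(res(p).reshape(-1,2))
print(np.vstack([model(p,tab(k,28,0)) for k in range(3)]))
ims=[]
for n,(x,y,w,h) in dict(side=(200,150,110,100),scene=(380,170,140,120),wrist=(60,0,240,140)).items():
    im=cv2.imread(f"pics/{n}0.png"); f=4 if n!="wrist" else 2
    im=cv2.resize(im,None,fx=f,fy=f,interpolation=2)
    def pl(P,c): 
        q=((proj(n,model(p,P),s0)+.5)*f); cv2.polylines(im,[np.int32(q*16)],True,c,1,cv2.LINE_AA,4)
    a=np.linspace(0,6.28,60)
    pl(np.c_[.088*np.cos(a),.088*np.sin(a),0*a+.08],(0,0,255))
    for k in range(3): pl([tab(k,0,-19),tab(k,0,19),tab(k,38,19),tab(k,38,-19)],[(0,0,255),(0,200,0),(255,0,0)][k])
    ims.append(im[y*f:(y+h)*f,x*f:(x+w)*f][:300 if n=="wrist" else 400])
W=np.zeros((600,800,3),np.uint8)
a=cv2.resize(ims[0],(330,300));b=cv2.resize(ims[1],(350,300))
W[:300,:330]=a;W[:300,340:690]=b;W[310:590,:480]=ims[2]
cv2.imwrite("pics/ov.png",W)
E
python3 t.py
```

```text
[0.5321 0.1993 0.6873] 9.413591165949246
[[ 0.5233 -1.3745]
 [ 1.5002 -2.0783]
 [ 0.2017 -2.4433]
 [ 0.1867 -0.2498]
 [-2.7907 -0.2699]
 [ 1.0947 -3.0033]
 [-0.3801  0.319 ]]
[[0.5885 0.2457 0.099 ]
 [0.4638 0.2251 0.099 ]
 [0.544  0.1273 0.099 ]]
```

View pics/ov.png

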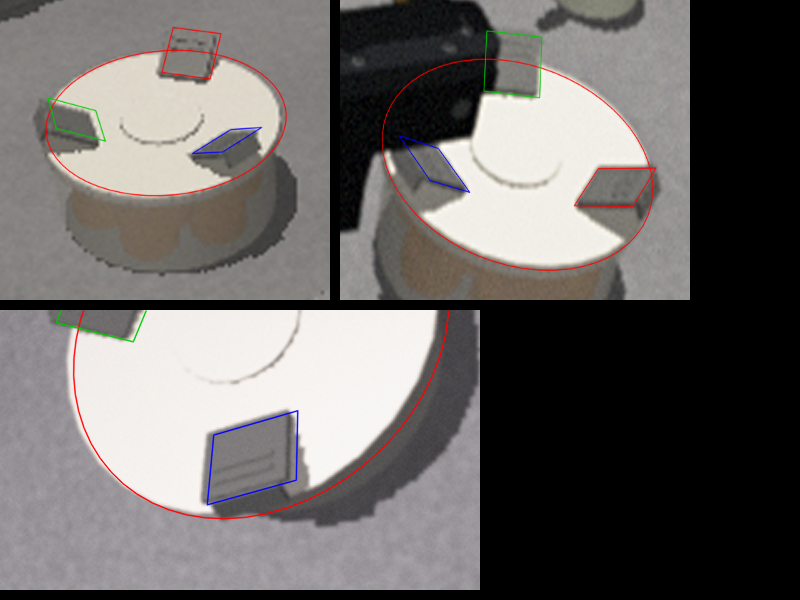

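The overlay fits to about 3 mm. I'll shut the fingers and move above the tub, then refine the fit from the wrist camera.

Call:
step_arm([
  {"travel":[0.03,-0.027,0],"turn":[0,0,0]},
  {"travel":[0.06,-0.055,0],"turn":[0,0,0]},
  {"travel":[0.09,-0.082,0],"turn":[0,0,0]},
  {"travel":[0.12,-0.11,0],"turn":[0,0,0]},
  {"travel":[0.12,-0.11,0],"turn":[0,0,0]},
], gripper=0)

```text
time: 0.65
position: [0.5362, 0.1262, 0.2368]
tool_rot: [-2.209, -2.23, -0.001]
ft_force: [-0.1, 0.3, -0.3]
grip_width: 0.632
grip_force: 0.0
```

Call:
step_arm([
  {"travel":[0,0,0],"turn":[0,0,0]},
  {"travel":[0,0,0],"turn":[0,0,0]},
  {"travel":[0,0,0],"turn":[0,0,0]},
  {"travel":[0,0,0],"turn":[0,0,0]},
  {"travel":[0,0,0],"turn":[0,0,0]},
])

```text
time: 1.15
position: [0.5404, 0.1192, 0.2363]
tool_rot: [-2.223, -2.22, 0.001]
ft_force: [-0.5, 0.2, 0.3]
grip_width: 0.171
grip_force: 0.0
```

```bash
python3 - <<'E'
from h import *
import pickle
s=ctrl.get_state();im=ctrl.get_image("wrist")[:,:,::-1];cv2.imwrite("pics/w1.png",im)
pickle.dump(s,open("s1.pkl","wb"));print(s)
E
```

```text
{'time': 1.15, 'joint_positions': array([-0.1197,  0.1231, -0.1583,  1.6904,  0.0199,  1.33  , -0.2829]), 'qd': array([-0.0043, -0.0029, -0.005 ,  0.0017, -0.0005,  0.0012, -0.0012]), 'joint_torque': array([  0.047 , -37.7046,  -0.443 , -31.0235,  -0.0605,   0.0163,
         0.0009]), 'position': array([0.5404, 0.1192, 0.2363]), 'tool_rot': array([-2.2229, -2.2198,  0.0005]), 'ft_force': array([-0.4802,  0.2129,  0.2646]), 'torque': array([-0.0617,  0.0468,  0.0642]), 'grip_force': 0.0, 'grip_width': 0.171493628813667}
```

View pics/w1.png

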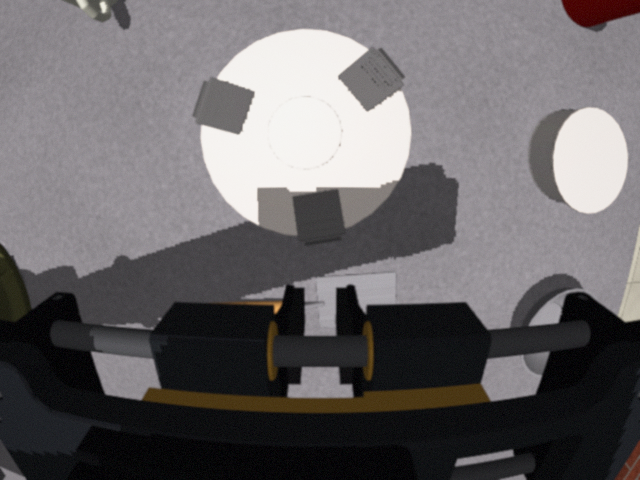

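The wrist view shows the whole lid: centre ring at (305,132), and tab tops near (371,79), (226,105) and (319,215). I'll refit on these.

```bash
python3 - <<'E'
from fit import *
import pickle
s=pickle.load(open("s1.pkl","rb"))
obs=np.array([[371,79],[226,105],[319,215],[305,132]])
def res(p):
    P=np.vstack([model(p,tab(k,19,0)) for k in range(3)]+[model(p,[0,0,.081])])
    return (proj("wrist",P,s)-obs).ravel()
r=least_squares(res,[.532,.199,.687]);p=r.x;print(p,res(p).reshape(-1,2))
np.save("p.npy",p)
for k in range(3):
    a=p[2]+k*2*np.pi/3; c,q=np.cos(a),np.sin(a)
    print(k+1,"dir deg",np.degrees(a),"centre r=67:",p[0]+.067*c,p[1]+.067*q)
E
```

```text
[0.5291 0.2013 0.6872] [[-0.8422  1.241 ]
 [ 0.7672  0.6752]
 [-0.2822 -2.0173]
 [ 0.3904  0.0486]]
1 dir deg 39.37179650793332 centre r=67: 0.5808920467592883 0.24376526364081397
2 dir deg 159.3717965079333 centre r=67: 0.4663935925420555 0.22486806856153718
3 dir deg 279.3717965079333 centre r=67: 0.5400082706495959 0.13515809605500245
```

Call:
step_arm([
  {"travel":[0.014,0,0.03],"turn":[0,0,0]},
  {"travel":[0.014,0,0.07],"turn":[0,0,0]},
  {"travel":[0.014,0,0.1],"turn":[0,0,0]},
  {"travel":[0.014,0,0.11],"turn":[0,0,0]},
  {"travel":[0.014,0,0.115],"turn":[0,0,0]},
])

```text
time: 1.7
position: [0.5397, 0.1337, 0.1208]
tool_rot: [-2.221, -2.221, 0.002]
ft_force: [0.5, 0.5, 0.3]
grip_width: 0.008
grip_force: 0.0
```

Call:
step_arm([
  {"travel":[0,0,0.004],"turn":[0,0,0]},
  {"travel":[0,0,0.007],"turn":[0,0,0]},
  {"travel":[0,0,0.01],"turn":[0,0,0]},
  {"travel":[0,0,0.01],"turn":[0,0,0]},
])

```text
time: 2.1
position: [0.5416, 0.1339, 0.1137]
tool_rot: [2.22, 2.219, 0.005]
ft_force: [-0.7, -1.0, 6.1]
grip_width: 0.006
grip_force: 2.4
```

Call:
step_arm([
  {"travel":[0,0,0.003],"turn":[0,0,0]},
  {"travel":[0,0,0.006],"turn":[0,0,0]},
  {"travel":[0,0,0.009],"turn":[0,0,0]},
  {"travel":[0,0,0.009],"turn":[0,0,0]},
])

```text
time: 2.5
position: [0.5397, 0.1341, 0.1024]
tool_rot: [-2.221, -2.221, 0.0]
ft_force: [-0.6, 0.9, 1.2]
grip_width: 0.005
grip_force: 0.0
```

Call:
step_arm([
  {"travel":[0,0,0.002],"turn":[0,0,0]},
  {"travel":[0,0,0.003],"turn":[0,0,0]},
  {"travel":[0,0,0.003],"turn":[0,0,0]},
])

```text
time: 2.8
position: [0.5398, 0.1342, 0.0995]
tool_rot: [-2.221, -2.221, 0.0]
ft_force: [-0.3, -0.1, 1.3]
grip_width: 0.003
grip_force: 0.5
```

The force peaked at 6 N and then fell, so tab 3 has snapped. Next I'll lift and go to tab 1.

Call:
step_arm([
  {"travel":[0,0,-0.04],"turn":[0,0,0]},
  {"travel":[0.02,0.01,-0.06],"turn":[0,0,8]},
  {"travel":[0.05,0.02,-0.06],"turn":[0,0,16]},
  {"travel":[0.08,0.03,-0.06],"turn":[0,0,24]},
  {"travel":[0.11,0.041,-0.06],"turn":[0,0,32]},
])

```text
time: 3.3
position: [0.5814, 0.245, 0.1597]
tool_rot: [2.752, 1.515, 0.001]
ft_force: [-0.4, -0.5, 0.1]
grip_width: 0.004
grip_force: 0.0
```

Call:
step_arm([
  {"travel":[0,0,0],"turn":[0,0,8]},
  {"travel":[0,0,0.01],"turn":[0,0,16]},
  {"travel":[0,0,0.02],"turn":[0,0,18]},
  {"travel":[0,0,0.03],"turn":[0,0,18]},
  {"travel":[0,0,0.03],"turn":[0,0,18]},
])

```text
time: 3.8
position: [0.5798, 0.2435, 0.1275]
tool_rot: [2.951, 1.076, -0.005]
ft_force: [-0.5, 0.5, -0.8]
grip_width: 0.003
grip_force: 0.0
```

```bash
python3 - <<'E'
from h import *
s=ctrl.get_state();R=Ro.from_rotvec(s["tool_rot"]).as_matrix();print(s["position"],R,s["joint_positions"])
cv2.imwrite("pics/sc2.png",cv2.hconcat([cv2.resize(ctrl.get_image(n)[y:y+130,x:x+150,::-1],(390,338)) for n,x,y in(("side",180,130),("scene",380,165))]))
E
```

```text
[0.5798 0.2435 0.1275] [[ 0.7653  0.6437 -0.0032]
 [ 0.6437 -0.7653 -0.0014]
 [-0.0034 -0.0009 -1.    ]] [-0.3479  0.353  -0.1131  1.633   0.0424  1.1615 -1.3426]
```

View pics/sc2.png

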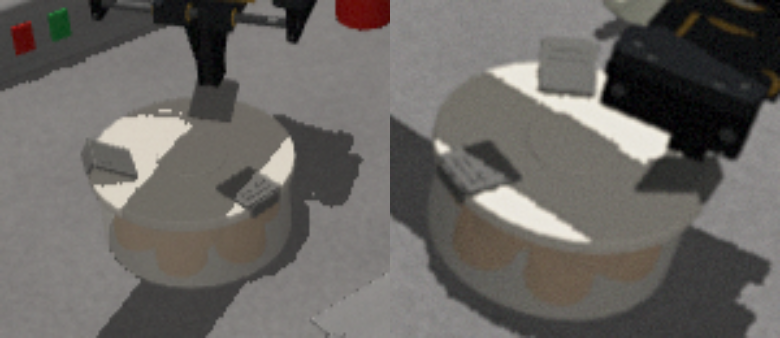

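Tab 3 is flat in both views, and the fingers are over tab 1. Pressing it now.

Call:
step_arm([
  {"travel":[0,0,0.01],"turn":[0,0,0]},
  {"travel":[0,0,0.015],"turn":[0,0,0]},
  {"travel":[0,0,0.018],"turn":[0,0,0]},
  {"travel":[0,0,0.021],"turn":[0,0,0]},
])

```text
time: 4.3
position: [0.5825, 0.245, 0.11]
tool_rot: [-2.951, -1.075, -0.007]
ft_force: [0.0, 1.0, 4.6]
grip_width: 0.004
grip_force: 1.6
```

Call:
step_arm([
  {"travel":[0,0,0.003],"turn":[0,0,0]},
  {"travel":[0,0,0.006],"turn":[0,0,0]},
  {"travel":[0,0,0.009],"turn":[0,0,0]},
  {"travel":[0,0,0.009],"turn":[0,0,0]},
  {"travel":[0,0,0.009],"turn":[0,0,0]},
])

```text
time: 4.8
position: [0.5804, 0.2435, 0.0994]
tool_rot: [2.952, 1.074, -0.002]
ft_force: [-2.5, -0.7, 4.5]
grip_width: 0.005
grip_force: 2.3
```

Call:
step_arm([
  {"travel":[0,0,-0.04],"turn":[0,0,0]},
  {"travel":[-0.02,-0.01,-0.06],"turn":[0,0,8]},
  {"travel":[-0.05,-0.03,-0.06],"turn":[0,0,16]},
  {"travel":[-0.08,-0.045,-0.06],"turn":[0,0,24]},
  {"travel":[-0.1,-0.059,-0.06],"turn":[0,0,32]},
])

```text
time: 5.3
position: [0.4643, 0.2239, 0.1588]
tool_rot: [3.134, 0.21, -0.002]
ft_force: [0.0, 0.5, 0.4]
grip_width: 0.009
grip_force: 0.0
```

Call:
step_arm([
  {"travel":[0,0,0],"turn":[0,0,8]},
  {"travel":[0,0,0.01],"turn":[0,0,16]},
  {"travel":[0,0,0.02],"turn":[0,0,24]},
  {"travel":[0,0,0.03],"turn":[0,0,28]},
  {"travel":[0,0,0.03],"turn":[0,0,28]},
])

```text
time: 5.8
position: [0.4651, 0.2241, 0.1275]
tool_rot: [3.091, -0.545, -0.005]
ft_force: [-0.3, -0.5, -0.1]
grip_width: 0.004
grip_force: 0.0
```

```bash
python3 - <<'E'
from h import *
s=ctrl.get_state();R=Ro.from_rotvec(s["tool_rot"]).as_matrix();print(s["position"],R,s["joint_positions"])
cv2.imwrite("pics/sc3.png",cv2.hconcat([cv2.resize(ctrl.get_image(n)[y:y+130,x:x+150,::-1],(390,338)) for n,x,y in(("side",180,130),("scene",380,165))]))
E
```

```text
[0.4651 0.2241 0.1275] [[ 0.9397 -0.3421 -0.0033]
 [-0.3421 -0.9397 -0.0019]
 [-0.0025  0.0029 -1.    ]] [-0.4448  0.1282 -0.0596  1.9102  0.0086  1.1072 -2.4277]
```

View pics/sc3.png

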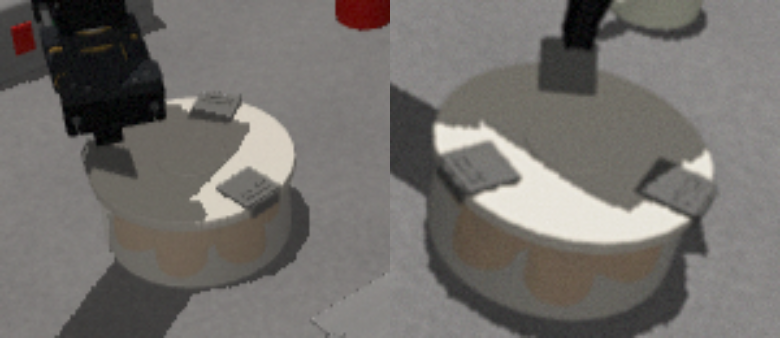

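Tabs 1 and 3 are flat and the fingers are over tab 2. Pressing it now.

Call:
step_arm([
  {"travel":[0,0,0.01],"turn":[0,0,0]},
  {"travel":[0,0,0.015],"turn":[0,0,0]},
  {"travel":[0,0,0.018],"turn":[0,0,0]},
  {"travel":[0,0,0.021],"turn":[0,0,0]},
])

```text
time: 6.3
position: [0.4667, 0.2253, 0.1093]
tool_rot: [-3.093, 0.545, -0.001]
ft_force: [-1.5, -0.3, 5.6]
grip_width: 0.007
grip_force: 2.4
```

Call:
step_arm([
  {"travel":[0,0,0.003],"turn":[0,0,0]},
  {"travel":[0,0,0.006],"turn":[0,0,0]},
  {"travel":[0,0,0.009],"turn":[0,0,0]},
  {"travel":[0,0,0.009],"turn":[0,0,0]},
  {"travel":[0,0,0.009],"turn":[0,0,0]},
])

```text
time: 6.8
position: [0.4665, 0.2247, 0.0994]
tool_rot: [3.094, -0.546, 0.0]
ft_force: [0.3, -0.2, 2.6]
grip_width: 0.003
grip_force: 1.1
```

Call:
step_arm([
  {"travel":[0,0,-0.04],"turn":[0,0,0]},
  {"travel":[0,0,-0.08],"turn":[0,0,0]},
  {"travel":[0,0,-0.12],"turn":[0,0,0]},
  {"travel":[0,0,-0.15],"turn":[0,0,0]},
  {"travel":[0,0,-0.15],"turn":[0,0,0]},
])

```text
time: 7.3
position: [0.4688, 0.226, 0.2543]
tool_rot: [-3.089, 0.545, -0.011]
ft_force: [0.5, 0.8, 0.6]
grip_width: 0.005
grip_force: 0.0
```

```bash
python3 - <<'E'
from h import *
print(ctrl.get_state()["qd"])
cv2.imwrite("pics/sc4.png",cv2.hconcat([cv2.resize(ctrl.get_image(n)[y:y+130,x:x+150,::-1],(390,338)) for n,x,y in(("side",180,130),("scene",380,165))]))
E
```

```text
[-0.0009  0.0366  0.0017  0.0805 -0.0018 -0.0399  0.0014]
```

View pics/sc4.png

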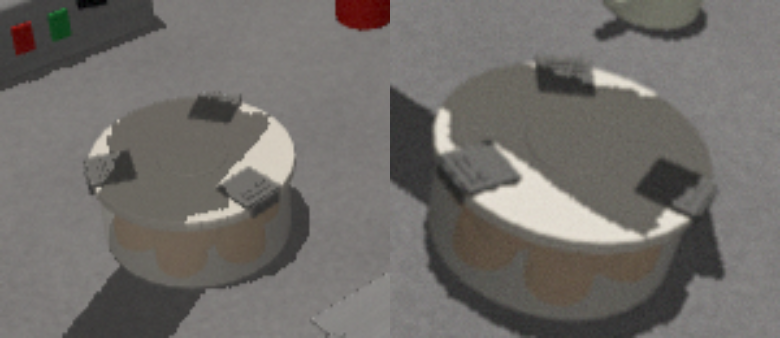

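All three tabs lie flat in both views, the tub is standing, and the arm is clear above it. Handing in.

```bash
python3 -c "
from bench import ctrl
print(ctrl.close_job())"
```

```text
the job is handed in; nothing more can be done
None
```

I pressed all three of the round tub's tabs flat (confirmed in both camera views), left the tub standing on the counter, kept well clear of the square box, and handed the job in at about 7.4 s; no verdict came back.

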